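# Unpack the jam delivery and clear away the packing paper

### The job

Unpack the delivery carton on the breakfast counter: first fold both of its long top flaps right back to the outside, so that they lie open and stay there, then lift out the two jam jars and stand them gently, upright, on the wooden tray. Throw every crumpled wad of packing paper, those in the carton and those on the counter, into the steel waste bin, and leave the tub, mug and bowl alone and never tip a jar over.

Things in the scene. Friction and masses are not known exactly. Their poses are not given: they have to be found in the camera images.
- carton: Brown cardboard delivery carton, open-topped under its flaps, fixed to the counter: outside 178 (its x) x 268 (its y) x 85 mm high, walls and floor 4 mm thick, so the inner floor is 4 mm above the counter. Origin: centre of its underside; z up; at yaw 0 its -x side faces the robot. Four top flaps: the two short ones (on the +y and -y sides) already hang down outside, within 12 mm of the wall; the two long ones are flap_near and flap_far.
- flap_near (a joint): Long cardboard flap of the carton hinged along the top edge of its -x wall (hinge line at carton x = -89, z = 85 mm, along carton y): 88 mm from hinge to free edge, 264 mm long, 4 mm thick, 20 g. Angle in rad: 0 lying shut over the carton, 1.57 upright, 3.14 folded out level away from the carton; stops at 0 and 3.4. Its crease is stiff enough (about 0.03 N m, under 1 N at the edge) to stay at any angle. Starts ajar, at 0.75 to 1.2.
- flap_far (a joint): The same flap, hinged along the top edge of the +x wall (carton x = +89, z = 85 mm). 0 shut, 1.57 upright, 3.14 folded out level away from the carton. Starts ajar, at 0.75 to 1.2, leaving at least 47 mm between the two free edges.
- flap_near_edge (a point): Middle of the free edge of flap_near.
- flap_far_edge (a point): Middle of the free edge of flap_far.
- bin: Open round steel waste bin standing on the counter (fixed): outside radius 85 mm, inside radius 81 mm, 150 mm high, inner floor 5 mm up. Origin: centre of its underside. It stands on the left or the right of the carton.
- tray: Wooden serving tray (fixed) on the other side of the carton from the bin: 140 (its x) x 210 (its y) mm, floor 6 mm above the counter, inside the rim 124 x 194 mm, rim 8 mm wide and 16 mm high. Origin: centre of its underside; z up.
- jar_red: Glass jam jar, dark red jam, yellow lid, white paper label: body 60 mm in diameter and straight up to 44 mm, lid 57 mm across, 64 mm high in all, 0.15 to 0.27 kg. Starts standing in the carton. Origin: centre of its underside; z up its axis.
- jar_amber: Glass jam jar, amber jam, white lid, white paper label: body 60 mm in diameter and straight up to 44 mm, lid 57 mm across, 64 mm high in all, 0.15 to 0.27 kg. Starts standing in the carton. Origin: centre of its underside; z up its axis.
- paper1: Crumpled wad of packing paper, white or cream, stiff, blocky and faceted (it does not roll), 45 to 50 mm across, 34 mm high, 14 g; starts on the counter beside the carton. Origin: its centre, 17 mm above what it stands on at the start. May be absent.
- paper2: Crumpled wad of packing paper, white or cream, stiff, blocky and faceted (it does not roll), 45 to 50 mm across, 34 mm high, 14 g; starts on the counter beside the carton. Origin: its centre, 17 mm above what it stands on at the start. May be absent.
- paper3: Crumpled wad of packing paper, white or cream, stiff, blocky and faceted (it does not roll), 45 to 50 mm across, 34 mm high, 14 g; starts on the counter beside the carton. Origin: its centre, 17 mm above what it stands on at the start. May be absent.
- paper4: Crumpled wad of packing paper, white or cream, stiff, blocky and faceted (it does not roll), 45 to 50 mm across, 34 mm high, 14 g; starts on the counter beside the carton. Origin: its centre, 17 mm above what it stands on at the start. May be absent.
- paper5: Crumpled wad of packing paper, white or cream, stiff, blocky and faceted (it does not roll), 45 to 50 mm across, 34 mm high, 14 g; starts in the carton. Origin: its centre, 17 mm above what it stands on at the start. May be absent.
- paper6: Crumpled wad of packing paper, white or cream, stiff, blocky and faceted (it does not roll), 45 to 50 mm across, 34 mm high, 14 g; starts in the carton. Origin: its centre, 17 mm above what it stands on at the start. May be absent.
- sauce_tub: Red sauce tub with a white lid, 88 mm across, 70 mm high, on the counter further out than the carton; not part of the job. Origin: centre of its underside.
- mug: Blue mug, 80 mm across without its handle, 90 mm high, on the counter further out than the carton; not part of the job. Origin: centre of its underside.
- bowl: Steel bowl, 130 mm across, 55 mm high, on the counter further out than the carton; not part of the job. Origin: centre of its underside.
There are look-alikes about, which are no part of the job. Leave any orange or red look-alike of the paper3 alone. Leave any purple look-alike of the jar_amber alone.

How it is judged:
On the way, in this order (a step that is already met when the one before it is completed fails the run):
1. both long flaps are folded back well past upright while both jars are still in the carton (value of joint each of flap_near, flap_far above 2.3 rad and x of jar_red in the frame of carton between -0.085 and 0.085 m and y of jar_red in the frame of carton between -0.13 and 0.13 m and z of each of jar_red, jar_amber in the frame of carton below 0.03 m and x of jar_amber in the frame of carton between -0.085 and 0.085 m and y of jar_amber in the frame of carton between -0.13 and 0.13 m), for 0.2 s.
2. both jars stand on the tray (x of jar_red in the frame of tray between -0.055 and 0.055 m and y of jar_red in the frame of tray between -0.09 and 0.09 m and z of each of jar_red, jar_amber in the frame of tray below 0.012 m and angle between each of jar_red, jar_amber's own z axis and vertical below 0.12 rad and linear speed of each of jar_red, jar_amber below 0.03 m/s and x of jar_amber in the frame of tray between -0.055 and 0.055 m and y of jar_amber in the frame of tray between -0.09 and 0.09 m), for 0.2 s.
At the end, for the whole second after the job is handed in: Both long flaps are beyond 2.3 rad (folded outwards well past upright), both jars stand upright (within 0.12 rad) and at rest on the tray's floor inside its rim, and the centre of every wad of paper is inside the bin, below its rim, at rest (all of step 2 and value of joint each of flap_near, flap_far above 2.3 rad and horizontal distance between each of paper1, paper2, paper3, paper4, paper5, paper6 and bin below 0.08 m and z of each of paper1, paper2, paper3, paper4, paper5, paper6 in the frame of bin below 0.14 m and linear speed of each of paper1, paper2, paper3, paper4, paper5, paper6 below 0.05 m/s); the robot touches nothing.
It fails at once if the tub, mug or bowl is shifted by more than 3 cm (distance of any of sauce_tub, mug, bowl from where it was at the start of the episode above 0.03 m).
It fails at once if a jar is tipped over (angle between any of jar_red, jar_amber's own z axis and vertical above 0.8 rad).
It fails at once if a jar is banged down on the tray (over 40 N) (contact force between any of jar_red, jar_amber and tray above 40 N).
Of paper1, paper2, paper3, paper4, paper5, paper6 only 4 to 6 are there at a start; the rules pass over those that are not, and their reading is None.
At some moment in a run one of paper1, paper2, paper3, paper4 may be knocked a few centimetres aside while the robot is not near it.
It also fails if it takes over 210 s, if anything falls off the work surface, if the arm or the gripper's body presses on something with over 40 N, if the wrist force passes 120 N, or if a joint passes its speed limit or range.

### The arm

A 6-joint arm with a two-finger parallel gripper is mounted at the origin on the work surface. World frame = base frame: x ahead of the robot, y to its left, z up, the work surface at z = 0. Lengths are in m, angles in rad, forces in N, time in s.
With the tool pointing down it reaches from about 0.4 to 0.925 m from the base axis. Payload 12.5 kg.
Tool frame: the origin (TCP) lies at the very end of the fingers, on their centre line; the grasp point (between the pads) lies 19 mm behind it; z points along the fingers, y is the line along which they close (so a half turn about z gives the same grasp; the last joint's range is limited). The gripper opens to 95 mm and grips with 3 to 60 N. Pads are 20 mm wide; open, the fingers measure 119 mm over their backs; the gripper's body (75 mm by 180 mm) begins 59 mm behind the grasp point.
Start: joints at [1.229, 0.491, 1.559, -0, 1.092, -0.106], TCP at [0.146, 0.608, 0.215] pointing down, gripper open.
Joint ranges: [-3.1, 3.1], [-0.84, 2.19], [0.05, 2.79], [-1.13, 4.28], [0.06, 2.93], [-2.69, 2.69]. Speed limits (rad/s): [2.22, 2.22, 2.79, 3.14, 3.14, 3.14].

### API

Orientations are given as a unit quaternion [x, y, z, w].
In Python, from workcell import manip, cams gives the robot as it stands. The module is installed in compiled form; this text tells all that it offers.
- The arm moves only by the shell command python3 -m inch 'ROWS' [OPENING] [FORCE]. ROWS is text: rows parted by semicolons, each of 6 numbers parted by spaces: the shift along the tool's x, y, z in units of 40 mm (1.0 is 40 mm), then the turn, a rotation vector about the tool's x, y, z in units of 0.15 rad (1.0 is 0.15 rad). In form: tx ty tz wx wy wz; .... A call has 1 to 20 rows; each row shifts and turns the commanded pose from where the row before left it, along the tool's axes as they then stand; what a row does not reach is not made up. A row lasts 1/10 s, in which the tool goes at most 50 mm and 8.59 degrees, less where a joint would pass 70% of its speed; a pose out of reach is approached as far as the arm can. A call with a number of a shift or a turn outside -1 to 1 is refused whole. A call with a gripper value outside its range is refused whole. OPENING is the opening in per cent of the stroke, from 0 (shut) to 100 (fully open), set as the call begins (- or left out, the last holds). The fingers move at their own pace and stop on an object; FORCE is the grip in N (left out, the last holds). Time passes only in rows, so rows that do not move let the fingers close. It gives the time, the measured TCP pose, the force, the opening and the grip force at its end, in the units of the state.
- manip.sense(): the state, without advancing time (a new reading comes with each control period).
- cams.grab_frame(name): name is "side" or "top" or "wrist"; returns a dict with "pixels" (480x640x3 uint8, red, green, blue), "range_z" (480x640 float32, m along the optical axis (not along the pixel's ray), 0 where there is no reading), "K" (3x3 intrinsics, pixels), "k1" (the pictures are not rectified: a ray, as slopes to the right and down, at radius r is drawn at 1 + k1 r^2 times it, then the intrinsics apply), "T" (4x4, takes a point from camera to world coordinates). Camera axes: x right, y down, z forward; pixel columns grow to the right and rows downward; lengths in m; the calibration is good to about 2 mm. A picture is of the moment at which its call begins.
- manip.close_job(): hands the job in; it is judged then, once.
The state is a dict: "clock": time; "joints": joint angles; "qd": joint speeds; "tau": joint torques, N m; "tcp_pos": TCP position; "ee_rot": TCP orientation; "force": force on the tool from outside, world axes, zero at the start; "torque": the same for the moment, N m; "opening": finger opening in m; "gripper_force": force on a finger pad.
Only numpy, scipy, OpenCV 4.12 (cv2) and the standard library are available. Lean on these libraries where they do the work, as an engineer would, in place of code of your own. Each camera call takes 0.05 s, during which the arm holds its last target. There are 200 camera calls.

## Working session

There is one attempt and no reset: what is moved stays moved. The work goes in short steps, Python scripts to look and compute and a shell command to move; the robot and the scene stay as the last step left them, time stands still between calls to the robot, and variables do not carry over. Pictures are saved under pics/ and viewed, at most 14 in all, crops included, and the job is handed in when it is done.

```bash
mkdir -p pics; cat > h.py <<'E'
import numpy as np, cv2
from workcell import manip, cams
from scipy.spatial.transform import Rotation as R
def grab(n,save=None):
    f=cams.grab_frame(n)
    if save: cv2.imwrite('pics/'+save,f['pixels'][:,:,::-1])
    np.savez('/tmp/'+n+'.npz',**f); return f
def load(n): return dict(np.load('/tmp/'+n+'.npz'))
def cloud(f):
    K=f['K'];k1=float(f['k1'])
    v,u=np.mgrid[0:480,0:640]
    xd=(u-K[0,2])/K[0,0];yd=(v-K[1,2])/K[1,1]
    x,y=xd.copy(),yd.copy()
    for _ in range(8):
        s=1+k1*(x*x+y*y);x=xd/s;y=yd/s
    z=f['range_z'];P=np.stack([x*z,y*z,z],-1)
    P=P@f['T'][:3,:3].T+f['T'][:3,3]
    P[z==0]=np.nan
    return P
def rel(target,yaw_axis=None):
    s=manip.sense();Rm=R.from_quat(s['ee_rot'])
    return Rm.inv().apply(np.array(target)-s['tcp_pos'])/0.04
E
python3 - <<'E'
from h import *
for n in('top','side'):
    f=grab(n,n+'0.png');print(f['T'].round(3).tolist(),f['K'].round(0).tolist(),f['k1'])
s=manip.sense();print(s['tcp_pos'],R.from_quat(s['ee_rot']).as_matrix().round(3).tolist())
E
```

```text
[[-0.016, -0.992, 0.127, 0.41], [-1.0, 0.017, 0.008, -0.05], [-0.01, -0.127, -0.992, 1.444], [0.0, 0.0, 0.0, 1.0]] [[607.0, 0.0, 318.0], [0.0, 607.0, 237.0], [0.0, 0.0, 1.0]] -0.11449577991094931
[[-0.997, -0.063, 0.054, 0.536], [-0.083, 0.726, -0.683, 0.932], [0.004, -0.685, -0.729, 1.126], [0.0, 0.0, 0.0, 1.0]] [[567.0, 0.0, 319.0], [0.0, 567.0, 238.0], [0.0, 0.0, 1.0]] -0.039025200352037076
[0.14589692 0.60748499 0.21411293] [[-0.972, 0.234, -0.0], [0.234, 0.972, -0.001], [0.0, -0.001, -1.0]]
```

View pics/top0.png

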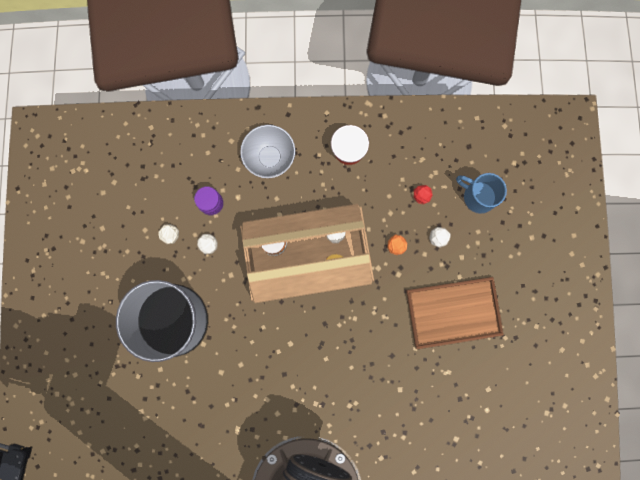

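View pics/side0.png

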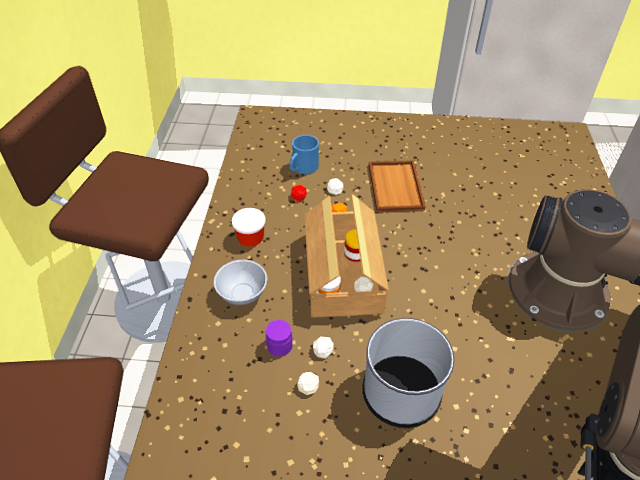

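```bash
python3 - <<'E'
from h import *
f=load('top');P=cloud(f)
for nm,(u,v) in dict(w1=(168,234),w2=(207,243),w3=(440,237),orange=(398,244),redl=(423,194),purple=(208,200),jarA=(272,246),in2=(336,238),yel=(335,258),tray=(454,312),tub=(350,143),mug=(487,193),bowl=(268,150)).items():
    print(nm,P[v,u].round(3))
# flap corners
for nm,(u,v) in dict(far_hl=(243,225),far_hr=(360,209),far_el=(246,243),far_er=(364,230),near_el=(249,270),near_er=(370,257),near_hl=(254,299),near_hr=(371,283),trA=(409,291),trB=(491,279),trC=(499,334),trD=(418,346)).items():
    print(nm,np.nanmedian(P[v-1:v+2,u-1:u+2].reshape(-1,3),0).round(3))
m=(abs(P[...,2]-.15)<.004);
X=P[m];X=X[(X[:,1]>.1)&(X[:,0]<.45)]
A=np.c_[2*X[:,:2],np.ones(len(X))];c=np.linalg.lstsq(A,(X[:,:2]**2).sum(1),rcond=None)[0];print('bin',c[:2],np.sqrt(c[2]+c[0]**2+c[1]**2),len(X))
cv2.imwrite('pics/c1.png',cv2.resize(f['pixels'][195:315,225:385,::-1],(800,600),interpolation=cv2.INTER_CUBIC))
E
```

```text
w1 [0.604 0.317 0.035]
w2 [0.581 0.224 0.033]
w3 [ 0.586 -0.324  0.032]
orange [ 0.571 -0.225  0.031]
redl [ 0.689 -0.288  0.034]
purple [0.678 0.217 0.061]
jarA [0.567 0.067 0.074]
in2 [ 0.587 -0.079  0.041]
yel [ 0.537 -0.075  0.072]
tray [ 0.41  -0.356  0.004]
tub [ 0.805 -0.116  0.072]
mug [ 0.695 -0.45   0.003]
bowl [0.81  0.082 0.007]
far_hl [0.614 0.13  0.092]
far_hr [ 0.646 -0.135  0.084]
far_el [0.566 0.118 0.142]
far_er [ 0.598 -0.144  0.082]
near_el [0.512 0.118 0.085]
near_er [ 0.543 -0.161  0.   ]
near_hl [0.447 0.107 0.092]
near_hr [ 0.48  -0.159  0.004]
trA [ 0.461 -0.249  0.016]
trB [ 0.486 -0.445  0.017]
trC [ 0.356 -0.458  0.017]
trD [ 0.333 -0.266  0.015]
bin [0.40150477 0.31294677] 0.0842178817953883 445
```

View pics/c1.png

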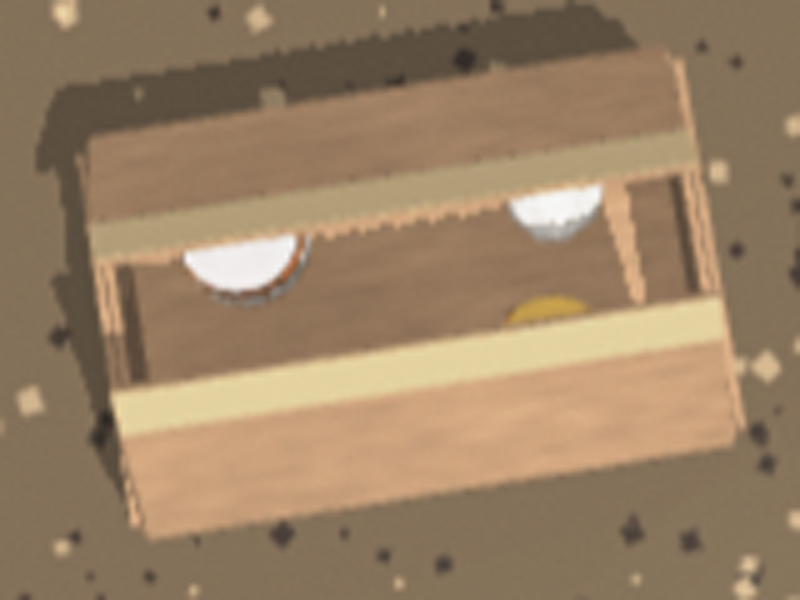

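```bash
cat >> h.py <<'E'
def go(target,ydir=None):
    """print needed shift (tool axes, 40mm units) and wz turn (0.15 units)"""
    s=manip.sense();Rm=R.from_quat(s['ee_rot']).as_matrix()
    t=Rm.T@(np.array(target)-s['tcp_pos'])/0.04
    w=0
    if ydir is not None:
        d=Rm.T@np.array([np.cos(ydir),np.sin(ydir),0]);
        w=np.arctan2(-d[0],d[1]);w=(w+np.pi/2)%np.pi-np.pi/2
    print('t=%.1f shift'%s['clock'],t.round(2),'wz %.2f'%(w/.15),'j6 %.2f'%s['joints'][5],'tilt',np.round(Rm[:2,2],3),'tcp',np.round(s['tcp_pos'],3),'F',np.round(s['force'],1),'op %.3f gf %.1f'%(s['opening'],s['gripper_force']))
E
python3 - <<'E'
from h import *
P=cloud(load('top'))
def fit(poly):
    m=np.zeros((480,640),np.uint8);cv2.fillPoly(m,[np.array(poly)],1);X=P[m>0];X=X[~np.isnan(X).any(1)]
    c=X.mean(0);n=np.linalg.svd(X-c)[2][2];n*=np.sign(n[2]);d=(X-c)@n;print('plane c',c.round(3),'n',n.round(3),'rms',d.std().round(4),'z',X[:,2].min(),X[:,2].max());return c,n
fa=fit([(246,226),(358,212),(360,219),(247,237)])
ne=fit([(257,284),(366,270),(367,280),(258,297)])
# intersect with z=.087 -> hinge-ish line of upper surface
for c,n in(fa,ne):
    h=n[:2];k=np.linalg.norm(h);yaw=np.arctan2(h[1],h[0]);off=((c[:2]@h)+(c[2]-.087)*n[2])/k
    print('yaw',yaw,'dist along n',off,'theta',np.arccos(n[2]))
t=np.array([[.461,-.249],[.486,-.445],[.356,-.458],[.333,-.266]]);print('tray',t.mean(0),np.arctan2(*( (t[0]-t[1])[::-1])),np.arctan2(*((t[3]-t[2])[::-1])))
# left/right ends of carton top
m=(abs(P[...,2]-.085)<.004)&(abs(P[...,0]-.55)<.13)&(abs(P[...,1])<.2);X=P[m]
a=.12;ex=np.array([np.cos(a),np.sin(a)]);ey=np.array([-ex[1],ex[0]])
print('y range',np.percentile(X[:,:2]@ey,[0,1,99,100]),'x',np.percentile(X[:,:2]@ex,[0,1,99,100]))
go([.55,-.01,.24],np.pi/2+.12)
E
```

```text
plane c [0.61  0.003 0.116] n [0.704 0.102 0.702] rms 0.0016 z 0.0948030057259317 0.1346303001475655
plane c [ 0.479 -0.018  0.111] n [-0.732 -0.1    0.674] rms 0.002 z 0.09184109278060948 0.13105285252439658
yaw 0.1440005041495747 dist along n 0.6323579655307384 theta 0.7920059356555497
yaw -3.005481047516834 dist along n -0.449847002079925 theta 0.8311287313605241
tray [ 0.409  -0.3545] 1.6976623016262156 1.6900198718344015
y range [-0.21731921 -0.21653921  0.0637065   0.06470325] x [0.45014934 0.45082681 0.63643728 0.63769664]
t=0.1 shift [-13.43 -12.65  -0.64] wz -2.37 j6 -0.11 tilt [-0.    -0.001] tcp [0.146 0.607 0.214] F [0.7 0.5 0. ] op 0.095 gf 0.0
```

```bash
python3 -m inch '-.9 -.85 -.06 0 0 0;-.9 -.85 -.06 0 0 0;-.9 -.85 -.06 0 0 0;-.9 -.85 -.06 0 0 0;-.9 -.85 -.06 0 0 0;-.9 -.85 -.06 0 0 0;-.9 -.85 -.06 0 0 0;-.9 -.85 -.06 0 0 0;-.9 -.85 -.06 0 0 0;-.9 -.85 -.06 0 0 0;-.9 -.85 -.06 0 0 0;-.9 -.85 -.06 0 0 0;-.9 -.85 -.06 0 0 0;-.9 -.85 -.06 0 0 0;-.8 -.8 0 0 0 0;0 0 0 0 0 -.8;0 0 0 0 0 -.8;0 0 0 0 0 -.8;0 0 0 0 0 0' 0 20; python3 -c "
from h import *
grab('wrist','w1.png')
go([.546,-.011,.11],1.571+.135)"
```

```text
clock: 2.0
tcp_pos: [0.5484, -0.0116, 0.2479]
ee_rot: [-0.063, 0.998, 0.0, -0.0]
force: [-1.0, -1.1, -0.6]
opening: 0.0004
gripper_force: 0.0
t=2.0 shift [0.06 0.02 3.45] wz -0.09 j6 -1.83 tilt [-0.001  0.   ] tcp [ 0.548 -0.011  0.248] F [ 0.4 -0.4  0.1] op 0.001 gf 0.0
```

View pics/w1.png

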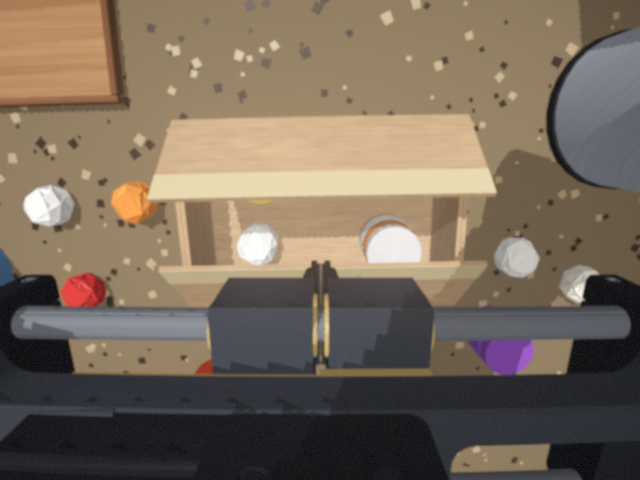

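```bash
python3 -m inch '0 0 .9 0 0 -.1;0 0 .9 0 0 0;0 0 .9 0 0 0;0 0 .7 0 0 0;.5 0 0 0 0 0;.5 0 0 0 0 0;.5 0 0 0 0 0;.5 0 0 0 0 0;.5 0 0 0 0 0;.5 0 0 0 0 0;.2 0 .2 0 0 0;.2 0 .25 0 0 0;0 0 0 0 0 0'; python3 -c "
from h import *
grab('side','s1.png')
go([.546,-.011,.11],1.571+.135)"
```

```text
clock: 3.35
tcp_pos: [0.4128, -0.0301, 0.0937]
ee_rot: [-0.068, 0.998, 0.0, -0.001]
force: [0.0, 1.0, -0.2]
opening: 0.0004
gripper_force: 0.0
t=3.4 shift [-3.34  0.03 -0.4 ] wz 0.01 j6 -1.94 tilt [-0.001  0.   ] tcp [ 0.414 -0.03   0.094] F [0.2 0.4 0.4] op 0.000 gf 0.0
```

View pics/s1.png

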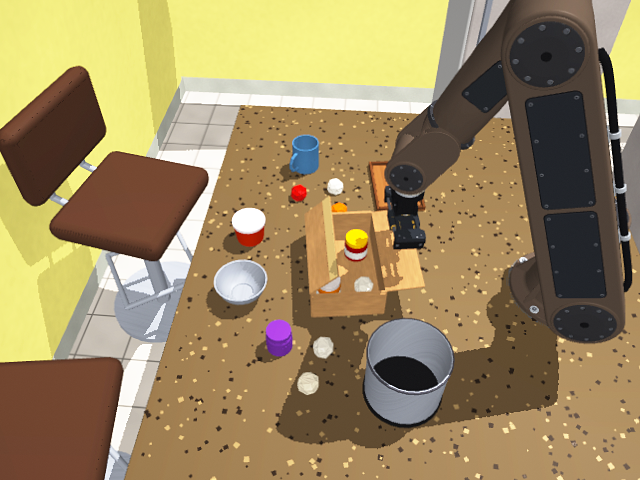

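```bash
python3 -m inch '0 0 -.45 0 0 0;-.9 0 0 0 0 0;-.9 0 0 0 0 0;-.9 0 0 0 0 0;-.7 0 0 0 0 0;-.5 0 0 0 0 0;-.5 0 0 0 0 0;-.5 0 0 0 0 0;-.5 0 0 0 0 0;-.5 0 0 0 0 0;-.5 0 0 0 0 0;-.2 0 .2 0 0 0;-.2 0 .25 0 0 0;0 0 0 0 0 0;0 0 -.9 0 0 0;0 0 -.9 0 0 0;0 0 -.9 0 0 0;0 0 -.9 0 0 0;.9 0 0 0 0 0;.9 0 0 0 0 0' 100; python3 -m inch '.9 0 0 0 0 0;.9 0 0 0 0 0;.9 0 0 0 0 0;0 0 0 0 0 0'; python3 -c "
from h import *
grab('wrist','w2.png')
go([.546,-.011,.25],1.571+.135)"
```

```text
clock: 5.4
tcp_pos: [0.6107, -0.0026, 0.2388]
ee_rot: [-0.069, 0.998, -0.0, 0.001]
force: [0.8, 0.8, 0.4]
opening: 0.095
gripper_force: 0.0
clock: 5.8
tcp_pos: [0.5009, -0.0176, 0.2386]
ee_rot: [-0.069, 0.998, 0.0, -0.001]
force: [0.1, 0.9, -0.5]
opening: 0.0949
gripper_force: 0.0
t=5.8 shift [-1.08  0.02 -0.28] wz 0.02 j6 -1.88 tilt [0. 0.] tcp [ 0.503 -0.018  0.239] F [0.3 0.2 0.2] op 0.095 gf 0.0
```

View pics/w2.png

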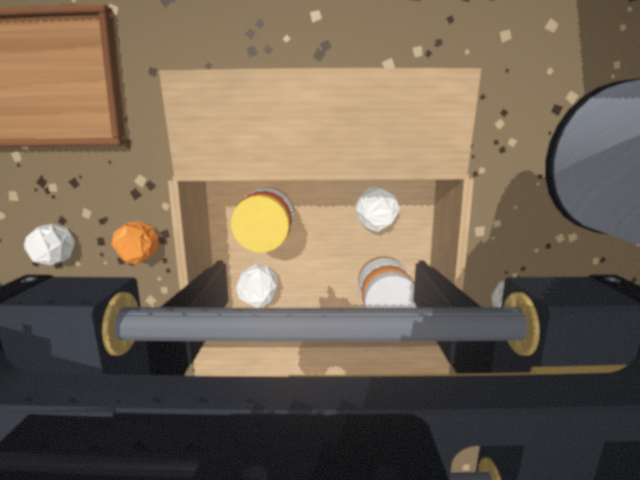

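```bash
python3 - <<'E'
from h import *
P=cloud(load('wrist'))
def obj(nm,u,v,r,zt,tol):
    Q=P[max(v-r,0):v+r,u-r:u+r].reshape(-1,3);Q=Q[~np.isnan(Q).any(1)];Q=Q[abs(Q[:,2]-zt)<tol]
    a=.135;ex=np.array([np.cos(a),np.sin(a)]);ey=np.array([-ex[1],ex[0]]);c=np.array([.546,-.011]);q=(Q[:,:2]-c)@np.c_[ex,ey]
    lo,hi=np.percentile(q,[1,99],axis=0);m=(lo+hi)/2
    print(nm,len(Q),'box',((hi-lo)*1e3).round(),'carton',m.round(3),'world',(c+m[0]*ex+m[1]*ey).round(3),'zmax',Q[:,2].max().round(3))
obj('red',260,222,40,.068,.005);obj('amber',389,292,34,.068,.006)
obj('wadA',378,209,30,.028,.014);obj('wadB',258,286,28,.028,.014)
E
```

```text
red 2572 box [53. 53.] carton [-0.038 -0.06 ] world [ 0.517 -0.076] zmax 0.071
amber 1427 box [35. 48.] carton [0.033 0.07 ] world [0.57  0.063] zmax 0.072
wadA 1377 box [43. 42.] carton [-0.046  0.06 ] world [0.492 0.043] zmax 0.041
wadB 1311 box [44. 42.] carton [ 0.044 -0.074] world [ 0.6   -0.078] zmax 0.039
```

```bash
python3 -c "
from h import *
go([.517,-.076,.02],1.571+.135)"
```

```text
t=5.8 shift [-0.14 -1.49  5.47] wz 0.02 j6 -1.88 tilt [0. 0.] tcp [ 0.503 -0.018  0.239] F [0.3 0.2 0.2] op 0.095 gf 0.0
```

```bash
python3 -m inch '-.14 -.75 0 0 0 0;0 -.74 0 0 0 0;0 0 .9 0 0 0;0 0 .9 0 0 0;0 0 .9 0 0 0;0 0 .8 0 0 0;0 0 .7 0 0 0;0 0 .6 0 0 0;0 0 .4 0 0 0;0 0 .27 0 0 0;0 0 0 0 0 0' 80 25;  python3 -m inch '0 0 0 0 0 0;0 0 0 0 0 0;0 0 0 0 0 0;0 0 0 0 0 0;0 0 0 0 0 0' 40 25;python3 -c "
from h import *
go([.415,-.404,.16],1.694)"
```

```text
clock: 6.95
tcp_pos: [0.5186, -0.0757, 0.0182]
ee_rot: [-0.069, 0.998, 0.0, -0.001]
force: [0.3, 0.0, 1.0]
opening: 0.0761
gripper_force: 0.0
clock: 7.45
tcp_pos: [0.5192, -0.0759, 0.0202]
ee_rot: [-0.07, 0.998, -0.0, 0.001]
force: [-0.9, 1.0, 6.2]
opening: 0.0594
gripper_force: 25.0
t=7.5 shift [ 3.71 -7.76 -3.5 ] wz 0.11 j6 -1.98 tilt [ 0.002 -0.   ] tcp [ 0.519 -0.076  0.02 ] F [-0.9  1.   6.2] op 0.059 gf 25.0
```

```bash
python3 -m inch '0 0 -.5 0 0 0;0 0 -.8 0 0 0;0 0 -.8 0 0 0;0 0 -.8 0 0 0;.1 -.3 -.6 0 0 0;.36 -.7 0 0 0 .1;.4 -.85 0 0 0 0;.4 -.85 0 0 0 0;.4 -.85 0 0 0 0;.4 -.85 0 0 0 0;.4 -.85 0 0 0 0;.4 -.85 0 0 0 0;.4 -.85 0 0 0 0;.4 -.6 0 0 0 0;.3 -.3 0 0 0 0;.15 0 0 0 0 0;0 0 0 0 0 0';python3 -c "
from h import *
go([.415,-.404,.026],1.694)"
```

```text
clock: 9.15
tcp_pos: [0.3945, -0.407, 0.1593]
ee_rot: [-0.062, 0.998, 0.001, -0.0]
force: [-0.3, 0.3, -1.5]
opening: 0.0592
gripper_force: 25.0
t=9.2 shift [-0.52  0.01  3.33] wz 0.00 j6 -2.61 tilt [-0.001  0.001] tcp [ 0.394 -0.407  0.159] F [-0.3  0.3 -1.5] op 0.059 gf 25.0
```

```bash
python3 -m inch '-.5 0 .5 0 0 0;0 0 .7 0 0 0;0 0 .7 0 0 0;0 0 .6 0 0 0;0 0 .4 0 0 0;0 0 .2 0 0 0;0 0 .1 0 0 0;0 0 .06 0 0 0;0 0 .06 0 0 0;0 0 .04 0 0 0;0 0 .04 0 0 0;0 0 0 0 0 0';python3 -c "
from h import *
go([.415,-.404,.022],1.694)"
```

```text
clock: 10.35
tcp_pos: [0.4149, -0.4055, 0.0235]
ee_rot: [-0.062, 0.998, -0.0, 0.0]
force: [0.1, -0.5, -1.4]
opening: 0.0594
gripper_force: 25.0
t=10.3 shift [-0.01  0.04  0.04] wz 0.01 j6 -2.58 tilt [ 0. -0.] tcp [ 0.415 -0.406  0.023] F [ 0.1 -0.5 -1.4] op 0.059 gf 25.0
```

Lower 1–2 mm more until contact, release, and retreat toward the carton.

```bash
python3 -m inch '0 0 .03 0 0 0;0 0 .03 0 0 0;0 0 0 0 0 0'; python3 -m inch '0 0 0 0 0 0;0 0 0 0 0 0;0 0 0 0 0 0;0 0 -.4 0 0 0;0 0 -.8 0 0 0;0 0 -.9 0 0 0;0 0 -.9 0 0 0;0 0 -.9 0 0 0' 79;python3 -c "
from h import *
go([.579,.064,.15],1.571+.135)"
```

```text
clock: 10.65
tcp_pos: [0.415, -0.4056, 0.0222]
ee_rot: [-0.062, 0.998, -0.0, 0.0]
force: [-2.6, 2.6, 12.6]
opening: 0.0594
gripper_force: 25.0
clock: 11.45
tcp_pos: [0.4149, -0.4053, 0.1783]
ee_rot: [-0.062, 0.998, 0.0, -0.0]
force: [-0.4, -0.0, -0.4]
opening: 0.0752
gripper_force: 0.0
t=11.4 shift [-5.53 11.13  0.71] wz -0.07 j6 -2.58 tilt [-0.  0.] tcp [ 0.415 -0.405  0.178] F [-0.4 -0.  -0.4] op 0.075 gf 0.0
```

```bash
python3 -m inch '-.3 .5 -.8 0 0 0;-.4 .9 -.7 0 0 0;-.4 .9 0 0 0 0;-.4 .9 0 0 0 0;-.4 .9 0 0 0 0;-.4 .9 0 0 0 0;-.4 .9 0 0 0 0;-.4 .9 0 0 0 0;-.4 .9 0 0 0 0;-.4 .9 0 0 0 0;-.4 .9 0 0 0 0;-.4 .9 0 0 0 0;-.4 .6 0 0 0 0;-.4 0 0 0 0 0;0 0 0 0 0 -.1;0 0 0 0 0 0';python3 - <<'E'
from h import *
P=cloud(grab('wrist','w3.png'));Q=P.reshape(-1,3)
m=(abs(Q[:,2]-.068)<.006)&(np.hypot(Q[:,0]-.579,Q[:,1]-.064)<.045)
X=Q[m][:,:2];(c,r)=cv2.minEnclosingCircle(X.astype(np.float32));print(len(X),c,r,X.min(0),X.max(0))
go([c[0],c[1],.02],1.571+.135)
# tray check
t=cloud(grab('top'));q=t.reshape(-1,3);q=q[(abs(q[:,0]-.41)<.1)&(abs(q[:,1]+.36)<.12)&(q[:,2]>.05)&(q[:,2]<.09)];print('red',q[:,:2].min(0),q[:,:2].max(0),q[:,2].max())
E
```

```text
clock: 13.05
tcp_pos: [0.5783, 0.0582, 0.2366]
ee_rot: [-0.07, 0.998, 0.0, -0.0]
force: [1.0, -0.2, -0.3]
opening: 0.0749
gripper_force: 0.0
2721 (0.5880271196365356, 0.0670434907078743) 0.03677883744239807 [0.55126629 0.03983772] [0.62365851 0.09629816]
t=13.1 shift [-0.28  0.19  5.42] wz 0.03 j6 -1.72 tilt [-0.001  0.   ] tcp [0.578 0.058 0.237] F [-0.8 -0.4  0.4] op 0.075 gf 0.0
red [ 0.38602957 -0.43445664] [ 0.44321639 -0.37641857] 0.07931901014130727
```

```bash
python3 -m inch '-.07 .23 .5 0 0 0;0 0 .9 0 0 0;0 0 .9 0 0 0;0 0 .8 0 0 0;0 0 .8 0 0 0;0 0 .6 0 0 0;0 0 .5 0 0 0;0 0 .4 0 0 0;0 0 0 0 0 0';  python3 -m inch '0 0 0 0 0 0;0 0 0 0 0 0;0 0 0 0 0 0;0 0 0 0 0 0;0 0 0 0 0 0' 40 25;python3 -c "
from h import *
go([.403,-.305,.17],1.694)"
```

```text
clock: 14.05
tcp_pos: [0.579, 0.0673, 0.0195]
ee_rot: [-0.069, 0.998, 0.0, -0.002]
force: [-0.1, 0.3, 0.6]
opening: 0.0753
gripper_force: 0.0
clock: 14.55
tcp_pos: [0.5807, 0.0678, 0.0221]
ee_rot: [-0.07, 0.998, -0.0, 0.001]
force: [-1.0, -1.7, 6.4]
opening: 0.0595
gripper_force: 25.0
t=14.6 shift [ 5.69 -8.61 -3.7 ] wz 0.11 j6 -1.71 tilt [ 0.002 -0.   ] tcp [0.581 0.068 0.022] F [-1.  -1.7  6.4] op 0.059 gf 25.0
```

```bash
python3 -m inch '0 0 -.5 0 0 0;0 0 -.8 0 0 0;0 0 -.8 0 0 0;0 0 -.8 0 0 0;0 0 -.8 0 0 0;.29 -.4 0 0 0 .1;.55 -.85 0 0 0 0;.55 -.85 0 0 0 0;.55 -.85 0 0 0 0;.55 -.85 0 0 0 0;.55 -.85 0 0 0 0;.55 -.85 0 0 0 0;.55 -.85 0 0 0 0;.55 -.85 0 0 0 0;.55 -.85 0 0 0 0;.4 -.5 0 0 0 0;0 0 0 0 0 0';python3 -c "
from h import *
go([.403,-.305,.026],1.694)"
```

```text
clock: 16.25
tcp_pos: [0.3976, -0.3018, 0.1692]
ee_rot: [-0.06, 0.998, -0.0, 0.0]
force: [0.3, -0.3, -1.4]
opening: 0.0595
gripper_force: 25.0
t=16.2 shift [-0.12 -0.09  3.58] wz -0.01 j6 -2.47 tilt [ 0. -0.] tcp [ 0.398 -0.302  0.169] F [ 0.3 -0.3 -1.4] op 0.059 gf 25.0
```

```bash
python3 -m inch '-.12 -.09 .5 0 0 0;0 0 .8 0 0 0;0 0 .8 0 0 0;0 0 .6 0 0 0;0 0 .4 0 0 0;0 0 .25 0 0 0;0 0 .1 0 0 0;0 0 .06 0 0 0;0 0 .06 0 0 0;0 0 .03 0 0 0;0 0 .03 0 0 0;0 0 0 0 0 0';python3 -c "
from h import *
go([.403,-.305,.022],1.694)"
```

```text
clock: 17.45
tcp_pos: [0.4044, -0.3027, 0.0242]
ee_rot: [-0.062, 0.998, -0.0, 0.0]
force: [-0.8, 0.3, 1.4]
opening: 0.0592
gripper_force: 25.0
t=17.4 shift [ 0.04 -0.05  0.05] wz 0.01 j6 -2.47 tilt [ 0.001 -0.   ] tcp [ 0.404 -0.303  0.024] F [-0.8  0.3  1.4] op 0.059 gf 25.0
```

```bash
python3 -m inch '0 0 .03 0 0 0;0 0 .02 0 0 0;0 0 0 0 0 0'; python3 -m inch '0 0 0 0 0 0;0 0 0 0 0 0;0 0 0 0 0 0;0 0 -.4 0 0 0;0 0 -.8 0 0 0;0 0 -.9 0 0 0;0 0 -.9 0 0 0;0 0 -.9 0 0 0;0 0 0 0 0 0' 79;python3 - <<'E'
from h import *
t=cloud(grab('top','t2.png'));q=t.reshape(-1,3)
def bb(n,x,y,r,lo,hi):
    m=(abs(q[:,0]-x)<r)&(abs(q[:,1]-y)<r)&(q[:,2]>lo)&(q[:,2]<hi);s=q[m];print(n,len(s),((s[:,:2].min(0)+s[:,:2].max(0))/2).round(3),(np.ptp(s[:,:2],axis=0)*1e3).round(),s[:,2].max())
bb('w3',.586,-.324,.045,.012,.05);bb('w1',.604,.317,.045,.012,.05);bb('w2',.581,.224,.045,.012,.05)
go([.58,-.324,.01],1.694)
E
```

```text
clock: 17.75
tcp_pos: [0.4045, -0.3027, 0.0238]
ee_rot: [-0.062, 0.998, -0.001, 0.001]
force: [-4.3, 5.3, 29.0]
opening: 0.0596
gripper_force: 25.0
clock: 18.65
tcp_pos: [0.4054, -0.3036, 0.1817]
ee_rot: [-0.062, 0.998, -0.003, 0.002]
force: [-0.7, -0.2, -1.2]
opening: 0.0754
gripper_force: 0.0
w3 297 [ 0.587 -0.324] [46. 46.] 0.04158361146410572
w1 305 [0.606 0.322] [45. 48.] 0.042826938640828205
w2 145 [0.583 0.191] [45. 23.] 0.03985149592827919
t=18.7 shift [-4.27 -1.05  4.25] wz 0.01 j6 -2.47 tilt [ 0.003 -0.003] tcp [ 0.405 -0.303  0.179] F [ 0.9 -0.  -0.3] op 0.075 gf 0.0
```

View pics/t2.png

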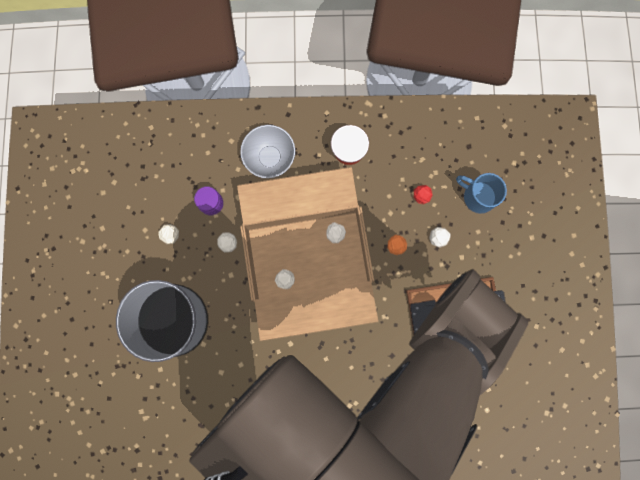

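```bash
python3 -m inch '-.5 -.1 0 0 0 0;-.9 -.2 0 0 0 0;-.9 -.2 0 0 0 0;-.9 -.25 0 0 0 0;-.8 -.25 .4 0 0 0;-.45 -.07 .7 0 0 0;0 0 .8 0 0 0;0 0 .8 0 0 0;0 0 .7 0 0 0;0 0 .5 0 0 0;0 0 .3 0 0 0;0 0 .1 0 0 0;0 0 0 0 0 0';python3 -m inch '0 0 0 0 0 0;0 0 0 0 0 0;0 0 0 0 0 0;0 0 0 0 0 0;0 0 0 0 0 0;0 0 0 0 0 0' 20 15;python3 -c "
from h import *
go([.402,.313,.22],1.694)"
```

```text
clock: 20.0
tcp_pos: [0.586, -0.3228, 0.0052]
ee_rot: [-0.062, 0.998, 0.0, -0.0]
force: [-0.4, 0.2, 0.5]
opening: 0.0752
gripper_force: 0.0
clock: 20.6
tcp_pos: [0.5863, -0.323, 0.0063]
ee_rot: [-0.062, 0.998, -0.0, 0.0]
force: [-0.3, 0.4, 5.1]
opening: 0.0453
gripper_force: 15.0
t=20.6 shift [ 2.6  16.35 -5.35] wz 0.01 j6 -2.30 tilt [ 0.001 -0.   ] tcp [ 0.586 -0.323  0.006] F [-0.3  0.4  5.1] op 0.045 gf 15.0
```

```bash
python3 -m inch '0 0 -.6 0 0 0;0 0 -.9 0 0 0;0 0 -.9 0 0 0;0 0 -.9 0 0 0;0 .3 -.9 0 0 0;0 .6 -.9 0 0 0;.1 .9 -.25 0 0 0;.15 1 0 0 0 0;.15 1 0 0 0 0;.15 1 0 0 0 0;.15 1 0 0 0 0;.15 1 0 0 0 0;.15 1 0 0 0 0;.15 1 0 0 0 0;.15 1 0 0 0 0;.15 1 0 0 0 0;.15 1 0 0 0 0;.15 1 0 0 0 0;.15 1 0 0 0 0;.15 1 0 0 0 0';python3 -m inch '.15 1 0 0 0 0;.2 .5 0 0 0 0;0 0 0 0 0 0'; python3 -c "
from h import *
go([.402,.313,.14],1.694)"
```

```text
clock: 22.6
tcp_pos: [0.4307, 0.2559, 0.2199]
ee_rot: [-0.062, 0.998, 0.0, 0.0]
force: [0.9, 0.4, -0.4]
opening: 0.0451
gripper_force: 15.0
clock: 22.9
tcp_pos: [0.4089, 0.314, 0.2197]
ee_rot: [-0.064, 0.998, 0.0, -0.0]
force: [0.2, -0.4, -0.1]
opening: 0.0452
gripper_force: 15.0
t=22.9 shift [ 0.17 -0.    1.99] wz 0.03 j6 -1.17 tilt [-0.  0.] tcp [0.409 0.314 0.22 ] F [ 0.2 -0.4 -0.1] op 0.045 gf 15.0
```

```bash
python3 -m inch '.17 0 .6 0 0 0;0 0 .8 0 0 0;0 0 .4 0 0 0;0 0 0 0 0 0';python3 -m inch '0 0 0 0 0 0;0 0 0 0 0 0;0 0 0 0 0 0;0 0 -.6 0 0 0;0 0 -.8 0 0 0;0 0 -.6 0 0 0' 79 15; python3 - <<'E'
from h import *
q=cloud(grab('side','s2.png')).reshape(-1,3)
def bb(n,x,y,r,lo,hi):
    m=(abs(q[:,0]-x)<r)&(abs(q[:,1]-y)<r)&(q[:,2]>lo)&(q[:,2]<hi);s=q[m];print(n,len(s),((s[:,:2].min(0)+s[:,:2].max(0))/2).round(3),(np.ptp(s[:,:2],axis=0)*1e3).round(),s[:,2].max())
bb('w1',.606,.322,.045,.012,.05);bb('w2',.583,.185,.034,.012,.05)
go([.606,.322,.006],1.694)
E
```

```text
clock: 23.3
tcp_pos: [0.4029, 0.3101, 0.1461]
ee_rot: [-0.062, 0.998, -0.001, -0.002]
force: [-0.7, -0.2, 0.4]
opening: 0.0449
gripper_force: 15.0
clock: 23.9
tcp_pos: [0.4036, 0.3114, 0.2301]
ee_rot: [-0.062, 0.998, 0.0, 0.001]
force: [1.2, 0.2, -0.8]
opening: 0.0747
gripper_force: 0.0
w1 355 [0.608 0.324] [45. 45.] 0.038640337677762204
w2 295 [0.585 0.182] [45. 47.] 0.038143130812090975
t=23.9 shift [-4.99 -0.39  5.72] wz 0.01 j6 -1.17 tilt [0.006 0.003] tcp [0.405 0.312 0.233] F [ 1.1 -0.3  3.5] op 0.075 gf 0.0
```

View pics/s2.png

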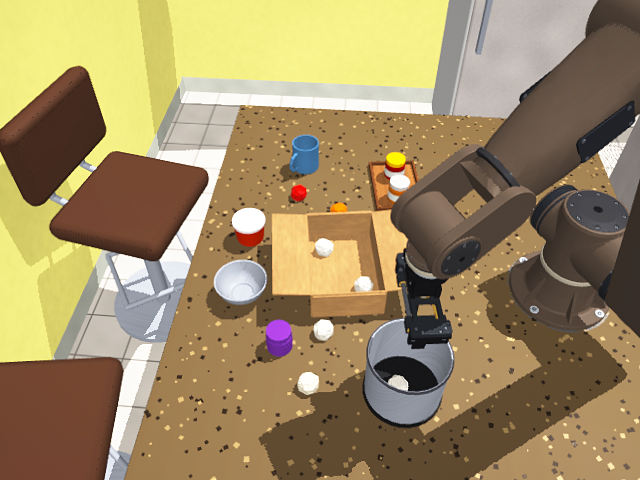

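```bash
python3 -m inch '-.6 0 0 0 0 0;-.9 -.08 0 0 0 0;-1 -.1 0 0 0 0;-1 -.1 .3 0 0 0;-1 -.08 .6 0 0 0;-.5 0 .8 0 0 0;0 0 .9 0 0 0;0 0 .9 0 0 0;0 0 .8 0 0 0;0 0 .6 0 0 0;0 0 .5 0 0 0;0 0 .25 0 0 0;0 0 0 0 0 0';python3 -m inch '0 0 0 0 0 0;0 0 0 0 0 0;0 0 0 0 0 0;0 0 0 0 0 0;0 0 0 0 0 0;0 0 -.5 0 0 0;0 0 -.9 0 0 0;0 0 -.9 0 0 0;0 0 -.9 0 0 0;0 0 -.9 0 0 0;0 0 -.9 0 0 0' 20 15;python3 -c "
from h import *
go([.402,.313,.15],1.694)"
```

```text
clock: 25.25
tcp_pos: [0.6037, 0.3218, 0.0017]
ee_rot: [-0.062, 0.998, 0.0, -0.0]
force: [-0.3, -0.5, 0.0]
opening: 0.0747
gripper_force: 0.0
clock: 26.35
tcp_pos: [0.6034, 0.3217, 0.2035]
ee_rot: [-0.062, 0.998, 0.0, 0.0]
force: [0.8, -0.1, -0.0]
opening: 0.0447
gripper_force: 15.0
t=26.4 shift [5.02 0.41 1.34] wz 0.01 j6 -1.30 tilt [0. 0.] tcp [0.603 0.322 0.203] F [ 0.8 -0.1 -0. ] op 0.045 gf 15.0
```

```bash
python3 -m inch '.6 .05 -.3 0 0 0;.9 .1 0 0 0 0;1 .1 0 0 0 0;1 .1 0 0 0 0;1 .06 0 0 0 0;.5 0 .3 0 0 0;0 0 .7 0 0 0;0 0 .5 0 0 0;0 0 0 0 0 0';python3 -m inch '0 0 0 0 0 0;0 0 0 0 0 0;0 0 0 0 0 0;0 0 -.6 0 0 0;0 0 -.8 0 0 0;0 0 -.6 0 0 0' 79 15; python3 -c "
from h import *
go([.585,.182,.006],1.694)"
```

```text
clock: 27.25
tcp_pos: [0.4021, 0.3128, 0.1522]
ee_rot: [-0.062, 0.998, -0.001, -0.002]
force: [-0.3, -0.4, 0.3]
opening: 0.0448
gripper_force: 15.0
clock: 27.85
tcp_pos: [0.4034, 0.3134, 0.2361]
ee_rot: [-0.062, 0.998, 0.0, 0.001]
force: [1.1, -0.2, 0.3]
opening: 0.0749
gripper_force: 0.0
t=27.9 shift [-4.09 -3.83  5.76] wz 0.01 j6 -1.16 tilt [0.002 0.001] tcp [0.403 0.313 0.236] F [ 1.1 -0.2  0.3] op 0.075 gf 0.0
```

```bash
python3 -m inch '0 0 0 0 0 .95;0 0 0 0 0 .95;0 0 0 0 0 .95;0 0 0 0 0 .95;0 0 0 0 0 .95;0 0 0 0 0 .95;0 0 0 0 0 .95;0 0 0 0 0 .95;0 0 0 0 0 .95;0 0 0 0 0 .95;0 0 0 0 0 1;0 0 0 0 0 0' 70; python3 -c "
from h import *
go([.585,.186,.006],.130)"
```

```text
clock: 29.05
tcp_pos: [0.4032, 0.3133, 0.2344]
ee_rot: [0.664, 0.747, 0.0, 0.0]
force: [-0.0, -0.1, -0.2]
opening: 0.0667
gripper_force: 0.0
t=29.1 shift [-3.7   4.13  5.71] wz -0.08 j6 0.41 tilt [0.001 0.001] tcp [0.403 0.313 0.234] F [-0.  -0.1 -0.2] op 0.067 gf 0.0
```

```bash
python3 -m inch '-.5 .55 0 0 0 -.08;-.8 .9 0 0 0 0;-.8 .9 0 0 0 0;-.8 .9 0 0 0 0;-.8 .88 .4 0 0 0;0 0 .8 0 0 0;0 0 .9 0 0 0;0 0 .9 0 0 0;0 0 .8 0 0 0;0 0 .7 0 0 0;0 0 .6 0 0 0;0 0 .4 0 0 0;0 0 .15 0 0 0;0 0 0 0 0 0';python3 -m inch '0 0 0 0 0 0;0 0 0 0 0 0;0 0 0 0 0 0;0 0 0 0 0 0;0 0 0 0 0 0;0 0 -.5 0 0 0;0 0 -.9 0 0 0;0 0 -.9 0 0 0;0 0 -.9 0 0 0;0 0 -.9 0 0 0;0 0 -.9 0 0 0' 20 15;python3 -c "
from h import *
go([.402,.313,.15],.13)"
```

```text
clock: 30.45
tcp_pos: [0.586, 0.1881, 0.0076]
ee_rot: [0.658, 0.753, -0.0, -0.0]
force: [-0.3, -0.9, 0.3]
opening: 0.0663
gripper_force: 0.0
clock: 31.55
tcp_pos: [0.5857, 0.1881, 0.2095]
ee_rot: [0.659, 0.752, 0.0, -0.0]
force: [-0.2, 0.8, -0.2]
opening: 0.0446
gripper_force: 15.0
t=31.6 shift [ 3.7  -4.14  1.49] wz 0.01 j6 0.07 tilt [0. 0.] tcp [0.586 0.188 0.21 ] F [-0.2  0.8 -0.2] op 0.045 gf 15.0
```

```bash
python3 -m inch '.5 -.5 -.3 0 0 0;.8 -.9 0 0 0 0;.8 -.9 0 0 0 0;.8 -.9 0 0 0 0;.8 -.94 0 0 0 0;0 0 .6 0 0 0;0 0 .8 0 0 0;0 0 .35 0 0 0;0 0 0 0 0 0';python3 -m inch '0 0 0 0 0 0;0 0 0 0 0 0;0 0 0 0 0 0;0 0 -.6 0 0 0;0 0 -.8 0 0 0;0 0 -.6 0 0 -.9;0 0 0 0 0 -.95;0 0 0 0 0 -.95;0 0 0 0 0 -.95;0 0 0 0 0 -.95;0 0 0 0 0 -.95;0 0 0 0 0 -.95;0 0 0 0 0 -.95;0 0 0 0 0 -.95;0 0 0 0 0 -.95;0 0 0 0 0 -.95;0 0 0 0 0 0' 70 15; python3 - <<'E'
from h import *
q=cloud(grab('side','s3.png')).reshape(-1,3)
def bb(n,x,y,r,lo,hi):
    m=(abs(q[:,0]-x)<r)&(abs(q[:,1]-y)<r)&(q[:,2]>lo)&(q[:,2]<hi);s=q[m];print(n,len(s),((s[:,:2].min(0)+s[:,:2].max(0))/2).round(3),(np.ptp(s[:,:2],axis=0)*1e3).round(),s[:,2].max())
bb('A',.492,.043,.03,.016,.05);bb('B',.6,-.078,.03,.016,.05)
go([.492,.043,.017],1.706)
E
```

```text
clock: 32.45
tcp_pos: [0.4015, 0.3127, 0.1484]
ee_rot: [0.659, 0.752, -0.002, -0.001]
force: [0.9, -0.4, 1.1]
opening: 0.0447
gripper_force: 15.0
clock: 34.15
tcp_pos: [0.4025, 0.3131, 0.2305]
ee_rot: [-0.062, 0.998, 0.0, 0.0]
force: [-0.8, 0.5, -0.4]
opening: 0.0665
gripper_force: 0.0
A 219 [0.495 0.046] [45. 45.] 0.04114680359583511
B 209 [ 0.603 -0.075] [45. 45.] 0.0385734384376315
t=34.2 shift [-1.42 -6.97  5.33] wz -0.11 j6 -1.16 tilt [0.001 0.001] tcp [0.402 0.313 0.23 ] F [0.1 0.7 0.3] op 0.067 gf 0.0
```

View pics/s3.png

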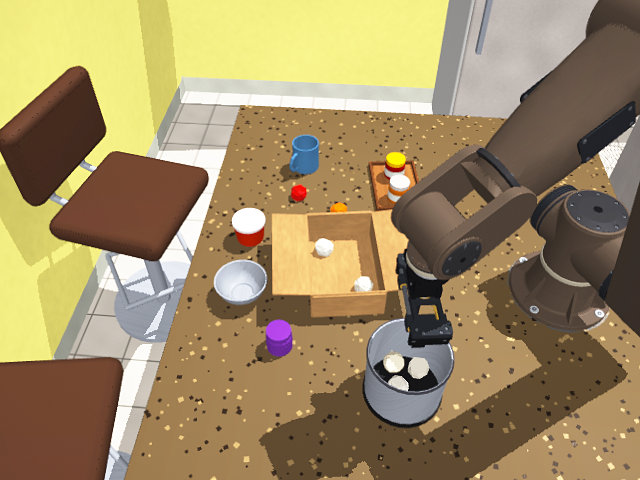

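Three wads are in the bin (393,363), (418,368), (399,383); two remain in the carton (363,285) and (324,247). Next wad A.

```bash
python3 -m inch '-.1 -.5 0 0 0 -.1;-.18 -.9 0 0 0 0;-.2 -1 0 0 0 0;-.2 -1 0 0 0 0;-.2 -1 0 0 0 0;-.2 -1 0 0 0 0;-.2 -.9 0 0 0 0;-.2 -.6 .3 0 0 0;0 0 .8 0 0 0;0 0 .9 0 0 0;0 0 .9 0 0 0;0 0 .8 0 0 0;0 0 .7 0 0 0;0 0 .5 0 0 0;0 0 .3 0 0 0;0 0 .1 0 0 0;0 0 0 0 0 0';python3 -m inch '0 0 0 0 0 0;0 0 0 0 0 0;0 0 0 0 0 0;0 0 0 0 0 0;0 0 0 0 0 0;0 0 -.5 0 0 0;0 0 -.9 0 0 0;0 0 -.9 0 0 0;0 0 -.9 0 0 0;0 0 -.9 0 0 0;0 0 -.9 0 0 0' 20 15;python3 -c "
from h import *
go([.402,.313,.15],1.694)"
```

```text
clock: 35.9
tcp_pos: [0.4984, 0.0475, 0.018]
ee_rot: [-0.067, 0.998, 0.0, 0.0]
force: [0.2, -1.1, -0.7]
opening: 0.0668
gripper_force: 0.0
clock: 37.0
tcp_pos: [0.4978, 0.0476, 0.2196]
ee_rot: [-0.068, 0.998, 0.0, 0.0]
force: [0.1, 0.3, -0.3]
opening: 0.0454
gripper_force: 15.0
t=37.0 shift [1.47 6.9  1.74] wz 0.09 j6 -1.74 tilt [0. 0.] tcp [0.498 0.048 0.22 ] F [ 0.1  0.3 -0.3] op 0.045 gf 15.0
```

```bash
python3 -m inch '.1 .5 0 0 0 0;.2 .9 0 0 0 0;.2 1 0 0 0 0;.2 1 0 0 0 0;.2 1 0 0 0 0;.2 1 0 0 0 0;.2 .9 0 0 0 0;.17 .6 .2 0 0 0;0 0 .8 0 0 0;0 0 .6 0 0 0;0 0 0 0 0 0';python3 -m inch '0 0 0 0 0 0;0 0 0 0 0 0;0 0 0 0 0 0;0 0 -.6 0 0 0;0 0 -.8 0 0 0;0 0 -.6 0 0 0' 70 15; python3 -c "
from h import *
go([.603,-.076,.017],1.706)"
```

```text
clock: 38.1
tcp_pos: [0.4011, 0.3125, 0.1517]
ee_rot: [-0.068, 0.998, -0.001, -0.002]
force: [0.3, 0.4, 0.4]
opening: 0.0453
gripper_force: 15.0
clock: 38.7
tcp_pos: [0.4028, 0.313, 0.2364]
ee_rot: [-0.068, 0.998, 0.001, 0.001]
force: [-0.3, -0.3, -0.6]
opening: 0.0667
gripper_force: 0.0
t=38.7 shift [ -3.63 -10.32   5.48] wz 0.00 j6 -1.18 tilt [0.002 0.001] tcp [0.403 0.313 0.236] F [-0.3 -0.3 -0.6] op 0.067 gf 0.0
```

```bash
python3 -m inch '-.2 -.5 0 0 0 0;-.33 -.95 0 0 0 0;-.35 -1 0 0 0 0;-.35 -1 0 0 0 0;-.35 -1 0 0 0 0;-.35 -1 0 0 0 0;-.35 -1 0 0 0 0;-.35 -1 0 0 0 0;-.35 -1 0 0 0 0;-.35 -1 0 0 0 0;-.3 -.87 .3 0 0 0;0 0 .9 0 0 0;0 0 .9 0 0 0;0 0 .9 0 0 0;0 0 .8 0 0 0;0 0 .7 0 0 0;0 0 .5 0 0 0;0 0 .35 0 0 0;0 0 .13 0 0 0;0 0 0 0 0 0';python3 -m inch '0 0 0 0 0 0;0 0 0 0 0 0;0 0 0 0 0 0;0 0 0 0 0 0;0 0 0 0 0 0;0 0 -.5 0 0 0;0 0 -.9 0 0 0;0 0 -.9 0 0 0;0 0 -.9 0 0 0;0 0 -.9 0 0 0;0 0 -.9 0 0 0' 20 15;python3 -c "
from h import *
go([.402,.313,.15],1.694)"
```

```text
clock: 40.7
tcp_pos: [0.6025, -0.0763, 0.0148]
ee_rot: [-0.068, 0.998, 0.0, 0.0]
force: [0.4, -0.1, 1.4]
opening: 0.0664
gripper_force: 0.0
clock: 41.8
tcp_pos: [0.6021, -0.0762, 0.2163]
ee_rot: [-0.068, 0.998, 0.0, 0.0]
force: [-1.2, 0.3, -0.1]
opening: 0.0452
gripper_force: 14.9
t=41.8 shift [ 3.63 10.32  1.66] wz 0.09 j6 -1.94 tilt [0. 0.] tcp [ 0.602 -0.076  0.216] F [-1.2  0.3 -0.1] op 0.045 gf 14.9
```

```bash
python3 -m inch '.2 .5 -.1 0 0 0;.33 .95 0 0 0 0;.35 1 0 0 0 0;.35 1 0 0 0 0;.35 1 0 0 0 0;.35 1 0 0 0 0;.35 1 0 0 0 0;.35 1 0 0 0 0;.35 1 0 0 0 0;.35 1 0 0 0 0;.3 .87 .3 0 0 0;0 0 .8 0 0 0;0 0 .5 0 0 0;0 0 0 0 0 0';python3 -m inch '0 0 0 0 0 0;0 0 0 0 0 0;0 0 0 0 0 0;0 0 -.6 0 0 0;0 0 -.9 0 0 0;0 0 -.9 0 0 0;.1 .7 -.5 0 0 0;.1 1 0 0 0 0;.1 1 0 0 0 0;.1 1 0 0 0 0;.1 1 0 0 0 0;.1 1 0 0 0 0;0 0 0 0 0 0' 70 15; python3 - <<'E'
from h import *
a=grab('side')['pixels'];b=grab('top')['pixels']
v=np.hstack([a[60:440,230:550],b[100:480,0:320]]);w=b[100:480,230:]
cv2.imwrite('pics/f.png',v[:,:,::-1]);
P=cloud(load('top'));q=P.reshape(-1,3)
j=q[(abs(q[:,0]-.41)<.1)&(abs(q[:,1]+.36)<.12)&(q[:,2]>.055)];print('jars',len(j),j[:,:2].min(0),j[:,:2].max(0),j[:,2].max())
w=q[(np.hypot(q[:,0]-.4015,q[:,1]-.313)<.078)];print('bin z pct',np.percentile(w[:,2],[5,50,95,99]))
n=q[(abs(q[:,0]-.41)<.02)&(abs(q[:,1]+.03)<.05)];print('near flap z',np.median(n[:,2]));n=q[(abs(q[:,0]-.69)<.02)&(abs(q[:,1]-.01)<.05)];print('far flap z',np.median(n[:,2]))
print(manip.sense()['tcp_pos'])
E
```

```text
clock: 43.2
tcp_pos: [0.4005, 0.3126, 0.1521]
ee_rot: [-0.068, 0.998, -0.001, -0.002]
force: [-0.2, -0.3, 0.7]
opening: 0.0453
gripper_force: 14.9
clock: 44.5
tcp_pos: [0.3464, 0.5389, 0.2708]
ee_rot: [-0.069, 0.998, 0.001, 0.0]
force: [0.4, 0.3, -0.4]
opening: 0.0666
gripper_force: 0.0
jars 1043 [ 0.37709966 -0.43490033] [ 0.44309326 -0.27368435] 0.07950523838652201
bin z pct [0.00800077 0.01548041 0.0550357  0.06222818]
near flap z 0.09212825475134023
far flap z 0.09138729148049429
[0.34742149 0.53575861 0.27082554]
```

View pics/f.png

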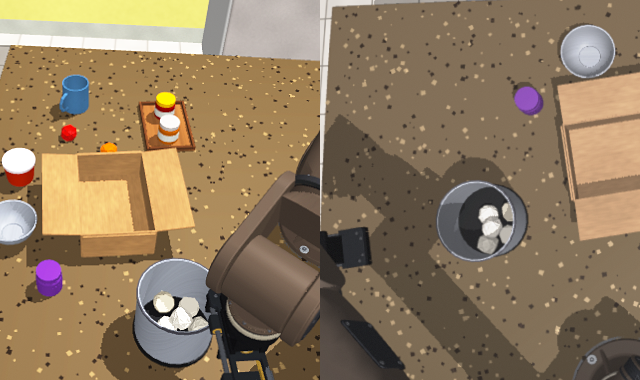

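```bash
python3 -c "
from workcell import manip
print(manip.close_job())"
```

```text
the job is handed in; nothing more can be done
None
```

I handed the job in at about 45 s. The final pictures showed both long flaps folded out level, both jars upright on the tray, and all five wads I found in the bin. The tub, mug and bowl were untouched. I was not shown the verdict.

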